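# Square up a row of sample tubs against the sliding back rail with a straightedge

### The arm

A 6-joint arm with a two-finger parallel gripper is mounted at the origin on the work surface. World frame = base frame: x ahead of the robot, y to its left, z up, the work surface at z = 0. Lengths are in mm, angles in rad, forces in N, time in s.
With the tool pointing down it reaches from about 275 to 750 mm from the base axis. Payload 10.2 kg.
Tool frame: the origin (TCP) lies at the very end of the fingers, on their centre line; the grasp point (between the pads) lies 19 mm behind it; z points along the fingers, y is the direction in which the jaws open and shut (so a half turn about z gives the same grasp; the last joint's range is limited). The gripper opens to 85 mm and grips with 20 to 120 N. Pads are 22 mm wide; open, the fingers measure 114 mm over their backs; the gripper's body (76 mm by 85 mm) begins 54 mm behind the grasp point. The pads swing forward as they close: fully open they stand 13 mm farther back than shut.
Start: joints at [1.075, 0.313, 1.498, -0, 1.331, -0.223], TCP at [141.463, 505.588, 231.294] pointing down, gripper open.
Joint ranges: [-2.94, 2.94], [-0.97, 2.17], [0.19, 2.56], [-1.23, 4.37], [0.02, 3.11], [-2.88, 2.88]. Speed limits (rad/s): [2.39, 2.39, 3.01, 3.14, 3.14, 3.14].

### API

Orientations are given as a unit quaternion [w, x, y, z].
In Python, from station import env, viewer, workorder gives the robot as it stands.
- The arm moves only by the tool jog_arm, never from a script. Its argument "plan" is a list of rows, each a list of 7 numbers: the closure, from 0 (fully open) to 1 (shut), then the shift along the tool's x, y, z in mm, then the turn, a rotation vector about the tool's x, y, z in rad. In form: [[claw, x, y, z, wx, wy, wz], ...]. A call has 1 to 20 rows; each row is the pose to reach, as a shift and turn from the pose measured when the call began, along the tool's axes at that moment; what a row does not reach only later rows make up. A row lasts 1/12 s, in which the tool goes at most 41.7 mm and 7.16 degrees, less where a joint would pass 70% of its speed; a pose out of reach is approached as far as the arm can. A call with a gripper value outside its range is refused whole. The fingers move at their own pace and stop on an object; "newtons" is the grip in N (left out, the last holds). Time passes only in rows, so rows that repeat a pose let the fingers close. It gives the time, the measured TCP pose, the force and the opening at its end, in the units of the state.
- env.get_obs(): the state, without advancing time (a new reading comes with each control period).
- viewer.get_image(name): name is "scene" or "top" or "wrist"; returns the picture (420x560x3 uint8, red, green, blue); there is no depth.
- viewer.camera_model(name): a dict with "fx", "fy", "cx", "cy" (pixels), "world_from_camera" (4x4, takes a point from camera to world coordinates); the wrist camera has in their place "hand_eye" (4x4, takes a point from camera to tool coordinates, whose origin is the TCP and whose axes are the flange's). Camera axes: x right, y down, z forward; pixel columns grow to the right and rows downward; lengths in mm; the calibration is good to about 2 mm. A picture is of the moment at which its call begins: read the wrist's pose just before it. camera_model takes no time and is no camera call.
- workorder.close_job(): hands the job in, once; it reports no verdict.
The state is a dict: "t": time; "q": joint angles; "dq": joint speeds; "joint_efforts": joint torques, N m; "position": TCP position; "ee_rot": TCP orientation; "wrist_force": force on the tool from outside, world axes, zero at the start; "torque": the same for the moment, N m; "grip_width": finger opening in mm.
Only numpy, scipy, OpenCV 4.12 (cv2) and the standard library are available. Lean on these libraries where they do the work, as an engineer would, in place of code of your own. Each camera call takes 0.05 s, during which the arm holds its last target.

### The job

Pick up the straightedge by its orange grip and with its long edge push the ragged row of five blue-lidded tubs back against the blue rail, until the rail is fully home (feel for its stop) and all five tubs stand straight and flush against it; finish with a firm but gentle press of roughly 15 N (the tubs are fragile: never 25 N on the rail), held for a moment. Then lay the straightedge flat, lengthwise on its green mat again and let go. Move the tubs and the rail only with the straightedge, do not tip the tubs, and leave everything else alone.

Things in the scene. Friction and masses are not known exactly. Their poses are not given: they have to be found in the camera images.
- station: inspection station fixed to the bench: a flat aluminium plate 280 (x) x 440 (y) x 6 mm thick; origin at the centre of its underside on the bench, x across the plate towards the back rail, y along the rail. The tubs stand on the plate, 6 mm above the bench
- rail_face (a point): middle of the front face of the blue sliding back rail, 16.5 mm above the plate; axes as the station's. Rail 380 mm long (y), 15 thick, top 31 mm above the plate. It slides along the station's x with 2.5 N plus 0.025 N per mm/s and stays where left. It stops dead at home; the stops are set anew each time, so home lies 20 to 36 mm further along +x than it starts, to be found by feel
- tub0_mid (a point): centre of a square white sample tub with a yellow band and blue lid, 40 x 40 mm and 51 mm high, about 0.10 kg, of smooth plastic (friction coefficient about 0.25; weight and friction vary); the point lies 25.5 mm above its underside; z up, x and y square to its sides. Five such tubs stand in a ragged row along the station's y, 56 mm apart, in front of the rail, each turned by up to 0.3 rad; this one is at the -y end
- tub1_mid (a point): the same for tub 1, counted along the station's +y
- tub2_mid (a point): the same for tub 2, counted along the station's +y
- tub3_mid (a point): the same for tub 3, counted along the station's +y
- tub4_mid (a point): the same for tub 4, counted along the station's +y
- rule_grip (a point): the straightedge's orange grip, point 35.5 mm above the straightedge's underside in the middle of its length. The straightedge is a flat steel bar 310 mm long (its y) x 76 mm wide (its x) x 6 mm thick, 0.40 kg; the grip block on it is 24 mm (x) by 60 mm (y) and runs from 6 to 65 mm above the underside. The two long edges are alike, 38 mm from the middle
- mat: green mat on the bench where the straightedge lies, 130 (x) x 360 (y) x 3 mm thick; origin at the centre of its underside, y along its length
- weight: bystander: steel calibration weight, 28 mm diameter, 42 mm high, standing on the station plate beyond the +y end of the row, 203 mm from the station's centre; origin at its underside
- spare_tub: bystander: spare tub of the same size with a red lid, off the station; origin at its underside
- bottle: bystander: amber bottle, 60 mm diameter, 140 mm high; origin at its underside
- cup: bystander: steel cup, 70 mm diameter, 60 mm high; origin at its underside
- paddle: bystander: flat steel counting paddle with a black handle, 130 mm long, lying on the bench
Things that resemble listed ones, but are neither listed nor needed, are in the scene too. Leave any turquoise look-alike of the part that bears tub1_mid alone.

How it is judged:
By the outcome, as a careful person would: the job done as asked, in the order asked, and still so for the second after the job is handed in, with the robot touching nothing.
It also fails if it takes over 72 s, if anything falls off the work surface, if the arm or the gripper's body presses on something with over 40 N, if the wrist force passes 120 N, or if a joint passes its speed limit or range.

## Working session

There is one attempt and no reset: what is moved stays moved. The work goes in short steps, Python scripts to look and compute and a tool call to move; the robot and the scene stay as the last step left them, time stands still between calls to the robot, and variables do not carry over. Pictures are saved under pics/ and viewed, and the job is handed in when it is done.

Besides the shell and the picture viewer there is one more tool, called as name(argument=value, ...), one argument or row to a line, values as JSON. jog_arm: Moves the arm, as the interface text tells. Its arguments: {"type":"object","properties":{"plan":{"type":"array","items":{"type":"array","items":{"type":"number"}}},"newtons":{"type":"number"}},"required":["plan"]}

```bash
ls; mkdir -p pics
python3 - <<'E'
from station import env, viewer, workorder
import cv2, numpy as np, json
o=env.get_obs(); print(o)
for n in ["scene","top","wrist"]:
    im=viewer.get_image(n); cv2.imwrite(f"pics/{n}0.png",im[:,:,::-1])
    m=viewer.camera_model(n); print(n,{k:np.round(v,4).tolist() for k,v in m.items()})
E
```

```text
pics
{'t': 0.0, 'q': array([ 1.07460589e+00,  3.13462515e-01,  1.49845839e+00,  3.79035758e-06,
        1.33101537e+00, -2.23426260e-01]), 'dq': array([ 0.00057364, -0.00065499, -0.00036345,  0.00325432,  0.00038855,
       -0.00041406]), 'joint_efforts': array([-1.94452514e-03, -4.12267971e+01, -2.59738022e+01, -3.84209688e-04,
        4.14012233e-03, -5.87963001e-06]), 'position': array([141.32516295, 505.34202305, 230.72065841]), 'ee_rot': array([-2.38264118e-04,  1.35960111e-01,  9.90714084e-01, -6.28143388e-04]), 'wrist_force': array([-0.08193749,  0.24295463, -0.36285593]), 'torque': array([ 0.01717421, -0.00442445,  0.00476486]), 'grip_width': 85.20837170864634}
scene {'fx': 404.9749, 'fy': 404.9749, 'cx': 281.2138, 'cy': 208.2199, 'world_from_camera': [[-0.3339, 0.6874, -0.6449, 1219.6844], [0.9424, 0.2304, -0.2424, 299.9286], [-0.018, -0.6887, -0.7248, 763.0879], [0.0, 0.0, 0.0, 1.0]]}
top {'fx': 455.8307, 'fy': 455.8307, 'cx': 274.8944, 'cy': 205.9222, 'world_from_camera': [[0.086, -0.9759, 0.2004, 301.3994], [-0.9963, -0.0829, 0.0234, 30.317], [-0.0063, -0.2016, -0.9794, 1322.5295], [0.0, 0.0, 0.0, 1.0]]}
wrist {'fx': 348.5718, 'fy': 348.5718, 'cx': 284.8455, 'cy': 208.4743, 'hand_eye': [[-0.0002, -0.9501, -0.3119, 80.5912], [1.0, -0.0003, 0.0002, -0.8399], [-0.0003, -0.3119, 0.9501, -140.8787], [0.0, 0.0, 0.0, 1.0]]}
```

View pics/scene0.png

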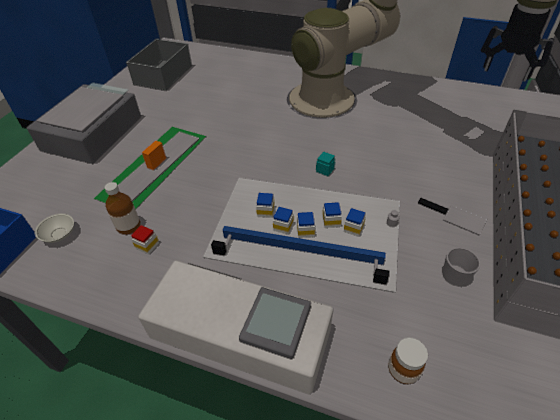

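View pics/top0.png

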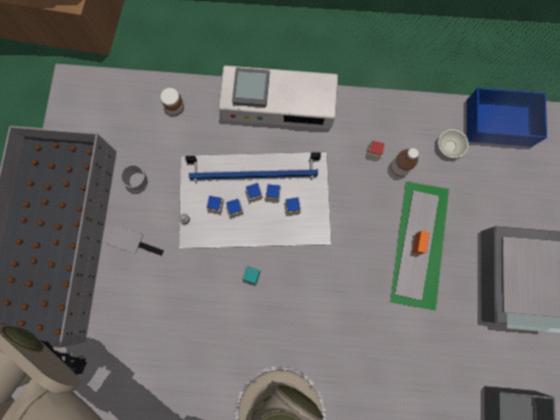

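View pics/wrist0.png

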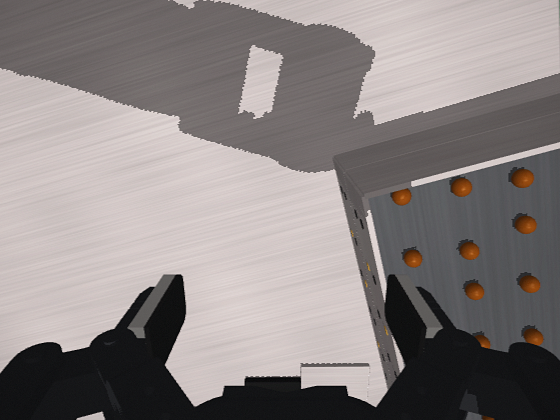

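The top view (image up = +x, left = +y) shows these pixels:
- **Station:** plate at (255,200), blue rail at (253,175).
- **Tubs:** five blue-lidded, at about (293,205), (273,191), (254,191), (234,207) and (215,203).
- **Straightedge:** orange grip at (422,242) on the green mat.
- **Bystanders:** turquoise look-alike (252,275), red-lid spare (376,148), weight (184,218).

Next I'll measure them.

```bash
cat > h.py <<'E'
import numpy as np, cv2
from scipy.spatial.transform import Rotation as R
from station import env, viewer, workorder
def tool_T(o):
    w,x,y,z=o['ee_rot']; T=np.eye(4); T[:3,:3]=R.from_quat([x,y,z,w]).as_matrix(); T[:3,3]=o['position']; return T
def shot(n,name):
    o=env.get_obs(); im=viewer.get_image(n)[:,:,::-1].copy(); cv2.imwrite(f'pics/{name}.png',im)
    m=viewer.camera_model(n); T=m['world_from_camera'] if n!='wrist' else tool_T(o)@m['hand_eye']
    return im,m,T,o
def cast(m,T,uv,z):
    uv=np.atleast_2d(np.array(uv,float)); d=np.c_[(uv[:,0]-m['cx'])/m['fx'],(uv[:,1]-m['cy'])/m['fy'],np.ones(len(uv))]@np.array(T)[:3,:3].T
    c=np.array(T)[:3,3]; s=(z-c[2])/d[:,2]; return c+s[:,None]*d
def blobs(im,lo,hi,amin=20):
    hsv=cv2.cvtColor(im,cv2.COLOR_BGR2HSV); k=cv2.inRange(hsv,np.array(lo),np.array(hi))
    cs,_=cv2.findContours(k,cv2.RETR_EXTERNAL,cv2.CHAIN_APPROX_NONE)
    return [c for c in cs if cv2.contourArea(c)>amin],k
E
python3 - <<'E'
from h import *
im=cv2.imread('pics/top0.png'); m=viewer.camera_model('top'); T=m['world_from_camera']
def rep(nm,lo,hi,z,amin=20):
    for c in blobs(im,lo,hi,amin)[0]:
        w=cast(m,T,c.reshape(-1,2),z)[:,:2].astype(np.float32); r=cv2.minAreaRect(w)
        print(nm,c.reshape(-1,2).mean(0).round(),np.round(r[0],1),np.round(r[1],1),round(r[2],1))
rep('blue',(105,120,60),(125,255,255),57)
rep('blue@37',(105,120,60),(125,255,255),37,200)
rep('orange',(5,180,150),(18,255,255),68)
rep('green',(50,120,60),(75,255,255),3,500)
rep('red',(170,120,60),(180,255,255),51)
rep('plate',(0,0,180),(180,40,255),6,2000)
c=cv2.resize(im[130:320,160:460],None,fx=2.66,fy=2.66,interpolation=cv2.INTER_CUBIC); cv2.imwrite('pics/topcrop.png',c)
E
```

```text
blue [234. 206.] [550.2 177.6] [34.  33.1] 23.7
blue [293. 204.] [569.5  11.2] [34.3 33.6] 13.6
blue [214. 202.] [554.8 234.3] [33.4 34. ] 83.3
blue [273. 191.] [603.7  70.2] [32.2 34.1] 87.9
blue [253. 190.] [600.4 126.5] [33.4 32.5] 23.3
blue [253. 174.] [648.  131.3] [ 16. 363.] 6.4
blue [506. 115.] [ 887.7 -595.4] [169.6 231.1] 0.3
blue@37 [253. 174.] [653.5 132.9] [ 16.2 368.7] 6.4
blue@37 [506. 115.] [ 896.9 -605.3] [172.3 234.7] 0.3
orange [423. 242.] [ 492.1 -354.4] [19.7 55.2] 81.8
green [420. 246.] [ 495.6 -366.7] [123.2 352.9] 84.6
plate [253. 204.] [585.8 125. ] [273.8 435.7] 6.5
plate [273.  94.] [935.1  82.6] [355.2 140.5] 89.9
```

View pics/topcrop.png

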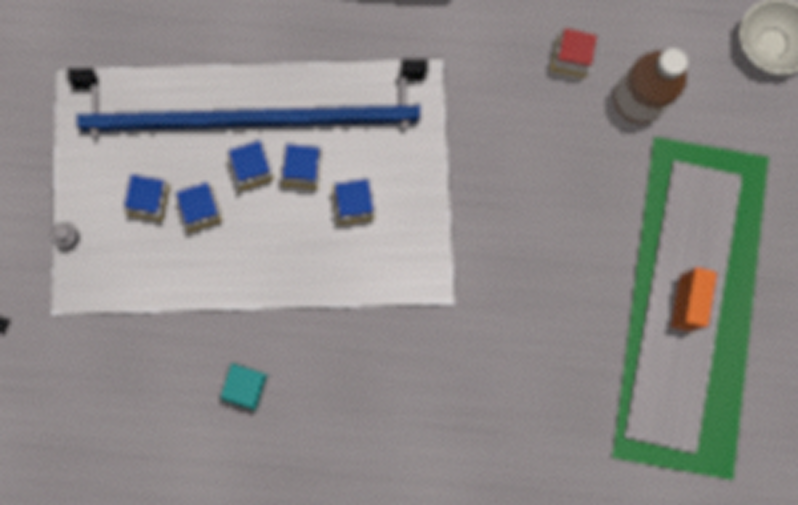

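The only orange block is the straightedge's grip, at (422,242) on the green mat. The blue-lidded five are the tubs on the plate. The turquoise one is off the plate, so it isn't one of them. Next is a closer wrist view of the station.

```bash
cat >> h.py <<'E'
def goal(p,yawY,o=None):
    """shift + rotvec in tool axes to reach TCP p, pointing down, tool y at world yaw yawY"""
    o=o or env.get_obs(); T=tool_T(o); Rm=T[:3,:3]
    y=np.array([np.cos(yawY),np.sin(yawY),0]); z=np.array([0,0,-1.]); G=np.c_[np.cross(y,z),y,z]
    s=Rm.T@(np.array(p)-T[:3,3]); r=R.from_matrix(Rm.T@G).as_rotvec()
    print('t',round(o['t'],2),'pos',o['position'].round(2),'yawY',round(np.arctan2(Rm[1,1],Rm[0,1]),4),'tilt',(Rm[:2,2]).round(4),'F',o['wrist_force'].round(2),'M',o['torque'].round(3),'w',round(o['grip_width'],1))
    print('shift',s.round(2),'rot',r.round(4),'len',np.linalg.norm(s).round(1))
E
python3 -c "
from h import *
goal((610,134,295),1.683)"
```

```text
t 0.15 pos [141.37 505.42 230.89] yawY 1.298 tilt [-0.0005 -0.0008] F [ 0.1   0.61 -0.45] M [ 0.038  0.019 -0.012] w 85.1
shift [-551.35 -231.49  -64.01] rot [-0.0009 -0.0004 -0.385 ] len 601.4
```

jog_arm(
  plan=[
    [0, -551, -231, -64, 0, 0, -0.385],
    [0, -551, -231, -64, 0, 0, -0.385],
    [0, -551, -231, -64, 0, 0, -0.385],
    [0, -551, -231, -64, 0, 0, -0.385],
    [0, -551, -231, -64, 0, 0, -0.385],
    [0, -551, -231, -64, 0, 0, -0.385],
    [0, -551, -231, -64, 0, 0, -0.385],
    [0, -551, -231, -64, 0, 0, -0.385],
    [0, -551, -231, -64, 0, 0, -0.385],
    [0, -551, -231, -64, 0, 0, -0.385],
    [0, -551, -231, -64, 0, 0, -0.385],
    [0, -551, -231, -64, 0, 0, -0.385],
    [0, -551, -231, -64, 0, 0, -0.385],
    [0, -551, -231, -64, 0, 0, -0.385],
    [0, -551, -231, -64, 0, 0, -0.385],
    [0, -551, -231, -64, 0, 0, -0.385],
    [0, -551, -231, -64, 0, 0, -0.385],
    [0, -551, -231, -64, 0, 0, -0.385],
  ],
)

```text
t: 1.65
position: [609.4, 134.9, 294.6]
ee_rot: [-0.001, -0.056, 0.998, -0.0]
wrist_force: [-0.3, 0.1, 1.0]
grip_width: 85.3
```

Run:
```python
from h import *
im,m,T,o=shot('wrist','w1'); np.savez('w1.npz',T=T)
goal((500,-366,235),1.47)
```

```text
t 1.7 pos [609.17 135.32 294.92] yawY 1.6839 tilt [-0.0009 -0.0007] F [-0.32 -0.18 -0.98] M [ 0.014 -0.019 -0.076] w 85.5
shift [ 164.99 -485.76   60.37] rot [-0.0007 -0.0009  0.2139] len 516.6
```

View pics/w1.png

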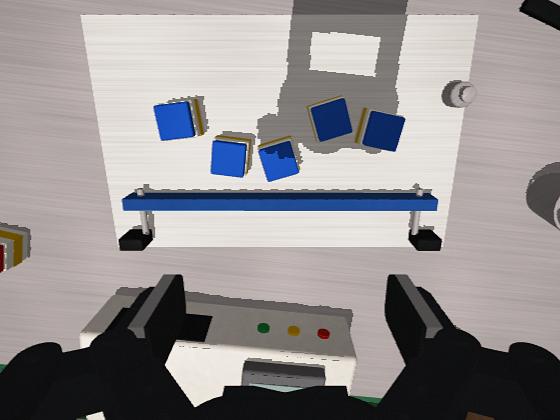

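The wrist view shows the plate from (82,14) to (478,248) and the rail's top band between rows 190 and 210. The five blue lids are at (175,121), (228,158), (279,160), (330,120) and (383,130), and the weight is at (459,94). The lids are in the order tub0 to tub4.

Run:
```python
from h import *
im=cv2.imread('pics/w1.png'); m=viewer.camera_model('wrist'); T=np.load('w1.npz')['T']
hsv=cv2.cvtColor(im,cv2.COLOR_BGR2HSV)
print('lid px',hsv[120,175],hsv[120,330],'rail',hsv[195,200],hsv[205,200],hsv[195,300])
# plate
k=cv2.inRange(hsv,np.array((0,0,0)),np.array((180,30,255)))
# plate edges by brightness along left/right: use front/back corners by hand
pc=cast(m,T,[(82,14),(478,14),(442,248),(117,248)],6); print('plate corners',pc[:,:2].round(1))
ctr=pc[:,:2].mean(0);print('ctr',ctr,[np.linalg.norm(pc[i,:2]-pc[(i+1)%4,:2]).round(1) for i in range(4)])
e=pc[1]-pc[0]; e2=pc[2]-pc[3]; print('yaw y-axis', np.arctan2(e[1],e[0])-np.pi/2, np.arctan2(e2[1],e2[0])-np.pi/2)
cs,k=blobs(im,(100,120,40),(128,255,255),200); cv2.imwrite('pics/k1.png',k)
for c in cs:
    p=c.reshape(-1,2); z=37 if np.ptp(p[:,0])>200 else 57
    w=cast(m,T,p,z)[:,:2].astype(np.float32); r=cv2.minAreaRect(w); print(p.mean(0).round(),np.round(r[0],1),np.round(r[1],1),round(r[2],2))
# rail front-top edge: scan for first blue per column
xs=[];ys=[]
for u in list(range(160,410,3)):
    col=k[180:200,u]; i=np.argmax(col>0); 
    if col[i]: xs.append(u); ys.append(180+i)
f=np.polyfit(xs,ys,1); res=np.array(ys)-np.polyval(f,xs); print('front edge',f,res.std(),len(xs))
q=cast(m,T,[(145,np.polyval(f,145)-.5),(415,np.polyval(f,415)-.5)],37); print(q.round(1),'yaw',np.arctan2(*(q[1]-q[0])[[1,0]])-np.pi/2)
print('weight top', cast(m,T,[(459,94)],48))
```

```text
lid px [110 219 192] [110 227  99] rail [108 202  62] [109 197 149] [109 199  64]
plate corners [[ 470.8 -105.1]
 [ 422.1  326.4]
 [ 700.7  357.5]
 [ 749.7  -77.3]]
ctr [585.84545097 125.37845261] [np.float64(434.2), np.float64(280.3), np.float64(437.6), np.float64(280.3)]
yaw y-axis 0.11219508000025336 0.11216844031072837
[280. 202.] [650.8 132.7] [ 21.2 376.7] 6.43
[278. 161.] [598.9 126. ] [36.9 36.3] 22.97
[228. 158.] [602.3  71.2] [36.4 37.3] 89.25
[383. 131.] [554.3 233.5] [37.2 36.4] 84.77
[174. 121.] [568.7  12.1] [36.2 37.3] 13.44
[331. 119.] [548.9 176.9] [36.6 36.4] 23.26
front edge [8.77459418e-04 1.92440839e+02] 1.9808913691627 84
[[657.  -27.   37. ]
 [621.4 290.9  37. ]] yaw 0.11126659899117941
weight top [[508.1480242  308.04510594  48.        ]]
```

jog_arm(
  plan=[
    [0, 165, -486, 60, 0, 0, 0.214],
    [0, 165, -486, 60, 0, 0, 0.214],
    [0, 165, -486, 60, 0, 0, 0.214],
    [0, 165, -486, 60, 0, 0, 0.214],
    [0, 165, -486, 60, 0, 0, 0.214],
    [0, 165, -486, 60, 0, 0, 0.214],
    [0, 165, -486, 60, 0, 0, 0.214],
    [0, 165, -486, 60, 0, 0, 0.214],
    [0, 165, -486, 60, 0, 0, 0.214],
    [0, 165, -486, 60, 0, 0, 0.214],
    [0, 165, -486, 60, 0, 0, 0.214],
    [0, 165, -486, 60, 0, 0, 0.214],
    [0, 165, -486, 60, 0, 0, 0.214],
    [0, 165, -486, 60, 0, 0, 0.214],
    [0, 165, -486, 60, 0, 0, 0.214],
    [0, 165, -486, 60, 0, 0, 0.214],
    [0, 165, -486, 60, 0, 0, 0.214],
  ],
)

```text
t: 3.12
position: [500.8, -364.4, 236.0]
ee_rot: [-0.0, 0.049, 0.999, -0.001]
wrist_force: [-0.6, -0.0, 0.1]
grip_width: 85.5
```

Run:
```python
from h import *
im,m,T,o=shot('wrist','w2'); np.savez('w2.npz',T=T); print(o['position'])
```

```text
[ 500.81251113 -364.41215401  236.02120107]
```

View pics/w2.png

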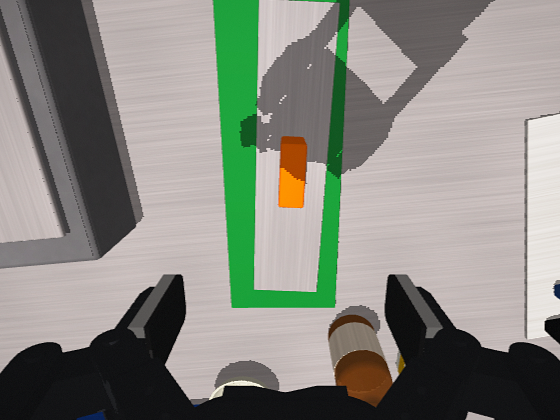

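The view shows the orange grip at (292,172) on the steel rule (left edge near column 256, right edge columns 340 to 318, near end row 291), on the green mat. The bottle at (355,350) is clear of the grip.

Run:
```python
from h import *
im=cv2.imread('pics/w2.png'); m=viewer.camera_model('wrist'); T=np.load('w2.npz')['T']
cs,k=blobs(im,(50,100,30),(80,255,255),200)
L=[];Rr=[];ML=[];MR=[]
for v in range(5,285,3):
    g=k[v]>0
    c=292
    l=np.where(g[:c])[0]; r=np.where(g[c:])[0]+c
    if len(l) and len(r):
        if 240<l[-1]<265: L.append((l[-1]+.5,v)); 
        if 300<r[0]<345: Rr.append((r[0]-.5,v))
        ML.append((l[0]-.5,v)); MR.append((r[-1]+.5,v))
def fit(P,z):
    w=cast(m,T,P,z)[:,:2]; 
    for _ in range(3):
        f=np.polyfit(w[:,0],w[:,1],1); e=w[:,1]-np.polyval(f,w[:,0]); w=w[abs(e)<max(1.,1.5*e.std())]
    return f,e.std(),len(w)
fl=fit(L,9);fr=fit(Rr,9);print(fl,fr); ml=fit(ML,3);mr=fit(MR,3);print(ml,mr)
a=(np.arctan(fl[0][0])+np.arctan(fr[0][0]))/2; print('rule dir',a)
for x in (400,500,600): print(x,'rule y centre',(np.polyval(fl[0],x)+np.polyval(fr[0],x))/2,'w',(np.polyval(fl[0],x)-np.polyval(fr[0],x))*np.cos(a),'mat c',(np.polyval(ml[0],x)+np.polyval(mr[0],x))/2,'w',(np.polyval(ml[0],x)-np.polyval(mr[0],x))*np.cos(a))
print('near end',cast(m,T,[(254,291),(318,292)],9).round(1),'far mat',cast(m,T,[(233,307),(335,307)],3).round(1))
cs,k=blobs(im,(5,150,30),(20,255,255),200)
c=max(cs,key=cv2.contourArea); print(cv2.boundingRect(c))
# grip top: corners
cv2.imwrite('pics/w2c.png',cv2.resize(im[120:220,240:360],None,fx=5,fy=5,interpolation=cv2.INTER_NEAREST))
```

```text
(array([-1.42935011e-01, -3.25953684e+02]), np.float64(0.30097565837258083), 94) (array([-1.42801955e-01, -2.49265292e+02]), np.float64(0.30829992463827754), 94)
(array([-9.53178771e-02, -3.85238012e+02]), np.float64(0.30954217375537596), 94) (array([-9.59234465e-02, -2.55789766e+02]), np.float64(0.33108019954177104), 94)
rule dir -0.141908167696926
400 rule y centre -344.7568813546837 w -75.97020159755243 mat c -358.76215342357773 w -127.90722910144837
500 rule y centre -359.0437296932242 w -75.98337346056954 mat c -368.32421960396834 w -127.847280878378
600 rule y centre -373.3305780317646 w -75.99654532358657 mat c -377.8862857843589 w -127.7873326553076
near end [[ 641.  -416.5    9. ]
 [ 649.9 -339.9    9. ]] far mat [[ 664.6 -446.3    3. ]
 [ 677.  -320.     3. ]]
(335, 350, 57, 57)
```

View pics/w2c.png

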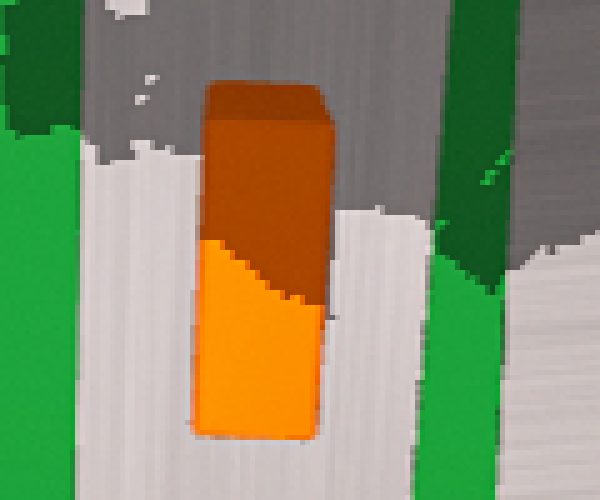

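The crop confirms the orange grip: its top face runs from (281,144) to (303,208).

Run:
```python
from h import *
m=viewer.camera_model('wrist'); T=np.load('w2.npz')['T']
g=cast(m,T,[(280.6,144),(307,144.4),(303.4,207.6),(278.4,207)],68)[:,:2]; print(g.round(1),g.mean(0).round(1),[np.linalg.norm(g[i]-g[(i+1)%4]).round(1) for i in range(4)])
c=(492,-357.5)
print('above'); goal((c[0],c[1],110),np.pi/2-.1419)
print('grasp'); goal((c[0],c[1],19.5),np.pi/2-.1419)
```

```text
[[ 461.5 -365.1]
 [ 464.2 -342. ]
 [ 522.1 -350. ]
 [ 519.3 -373.1]] [ 491.8 -357.6] [np.float64(23.2), np.float64(58.5), np.float64(23.3), np.float64(58.3)]
above
t 3.17 pos [ 500.76 -364.61  236.02] yawY 1.4722 tilt [-0.0003 -0.0011] F [-0.29 -0.09  0.53] M [ 0.028 -0.     0.029] w 85.2
shift [  9.39   6.36 126.01] rot [-0.0011 -0.0002  0.0433] len 126.5
grasp
t 3.17 pos [ 500.76 -364.61  236.02] yawY 1.4722 tilt [-0.0003 -0.0011] F [-0.29 -0.09  0.53] M [ 0.028 -0.     0.029] w 85.2
shift [  9.37   6.46 216.51] rot [-0.0011 -0.0002  0.0433] len 216.8
```

jog_arm(
  plan=[
    [0, 9.4, 6.4, 42, 0, 0, 0.043],
    [0, 9.4, 6.4, 84, 0, 0, 0.043],
    [0, 9.4, 6.4, 126, 0, 0, 0.043],
    [0, 9.4, 6.4, 160, 0, 0, 0.043],
    [0, 9.4, 6.4, 190, 0, 0, 0.043],
    [0, 9.4, 6.4, 210, 0, 0, 0.043],
    [0, 9.4, 6.4, 216, 0, 0, 0.043],
    [0, 9.4, 6.4, 216, 0, 0, 0.043],
    [0, 9.4, 6.4, 216, 0, 0, 0.043],
  ],
  newtons=80,
)

```text
t: 3.92
position: [492.7, -357.7, 21.4]
ee_rot: [0.001, 0.07, 0.998, -0.001]
wrist_force: [0.7, 0.2, -0.4]
grip_width: 85.2
```

```bash
python3 -c "
from h import *
goal((492,-357.5,19.5),np.pi/2-.1419)"
```

```text
t 3.92 pos [ 492.73 -357.66   21.39] yawY 1.4298 tilt [ 0.001  -0.0025] F [ 0.66  0.25 -0.42] M [-0.002  0.04  -0.036] w 85.2
shift [0.75 0.06 1.89] rot [-0.0023  0.0013  0.0009] len 2.0
```

jog_arm(
  plan=[
    [0, 0.7, 0, 1.5, -0.002, 0.001, 0.001],
    [0.3, 0.7, 0, 1.5, -0.002, 0.001, 0.001],
    [0.5, 0.7, 0, 1.5, -0.002, 0.001, 0.001],
    [0.6, 0.7, 0, 1.5, -0.002, 0.001, 0.001],
    [0.7, 0.7, 0, 1.5, -0.002, 0.001, 0.001],
    [0.8, 0.7, 0, 1.5, -0.002, 0.001, 0.001],
    [0.9, 0.7, 0, 1.5, -0.002, 0.001, 0.001],
    [1, 0.7, 0, 1.5, -0.002, 0.001, 0.001],
    [1, 0.7, 0, 1.5, -0.002, 0.001, 0.001],
    [1, 0.7, 0, 1.5, -0.002, 0.001, 0.001],
    [1, 0.7, 0, 1.5, -0.002, 0.001, 0.001],
    [1, 0.7, 0, 1.5, -0.002, 0.001, 0.001],
  ],
  newtons=80,
)

```text
t: 4.92
position: [492.2, -357.6, 20.2]
ee_rot: [0.0, 0.071, 0.997, -0.0]
wrist_force: [-0.5, 1.5, 6.0]
grip_width: 23.1
```

```bash
python3 -c "
from h import *
goal((492,-357.5,210),np.pi/2-.1419)"
```

```text
t 4.92 pos [ 492.18 -357.63   20.25] yawY 1.4288 tilt [ 0.0006 -0.0006] F [-0.52  1.53  5.97] M [ 0.254  0.087 -0.036] w 23.1
shift [ 7.0000e-02 -0.0000e+00 -1.8975e+02] rot [-0.0005  0.0007 -0.0001] len 189.8
```

jog_arm(
  plan=[
    [1, 0, 0, -4, 0, 0, 0],
    [1, 0, 0, -12, 0, 0, 0],
    [1, 0, 0, -24, 0, 0, 0],
    [1, 0, 0, -45, 0, 0, 0],
    [1, 0, 0, -70, 0, 0, 0],
    [1, 0, 0, -100, 0, 0, 0],
    [1, 0, 0, -130, 0, 0, 0],
    [1, 0, 0, -160, 0, 0, 0],
    [1, 0, 0, -180, 0, 0, 0],
    [1, 0, 0, -190, 0, 0, 0],
    [1, 0, 0, -190, 0, 0, 0],
    [1, 0, 0, -190, 0, 0, 0],
  ],
)

```text
t: 5.92
position: [491.8, -357.2, 209.5]
ee_rot: [-0.0, 0.071, 0.997, 0.0]
wrist_force: [0.2, 0.0, -4.3]
grip_width: 23.1
```

Run:
```python
from h import *
im,m,T,o=shot('scene','s2')
th=0.1122; ex=np.array([np.cos(th),np.sin(th)]); ey=np.array([-ex[1],ex[0]]); C=np.array([585.85,125.4])
st=lambda p:np.array([(np.array(p)-C)@ex,(np.array(p)-C)@ey])
for n,p in dict(t0=(568.7,12.1),t1=(602.3,71.2),t2=(598.9,126),t3=(548.9,176.9),t4=(554.3,233.5),w=(508,308),rail0=(657,-27),rail1=(621.4,290.9)).items(): print(n,st(p).round(1))
tq=cast(viewer.camera_model('top'),viewer.camera_model('top')['world_from_camera'],[(252,272)],51); print('turq',tq,st(tq[0,:2]))
inv=lambda s:C+s[0]*ex+s[1]*ey
p=inv((-105,0)); print(p); goal((p[0],p[1],210),th)
```

```text
t0 [ -29.7 -110.7]
t1 [ 10.3 -55.7]
t2 [13.  -0.9]
t3 [-31.   55.3]
t4 [-19.2 111. ]
w [-56.9 190.2]
rail0 [  53.6 -159.4]
rail1 [ 53.9 160.5]
turq [[370.23723247 107.80635242  51.        ]] [-216.22690149    6.65800487]
[481.51022105 113.64370263]
t 5.97 pos [ 491.61 -357.03  208.64] yawY 1.4288 tilt [-0.0013  0.0014] F [-0.21  0.05 -4.7 ] M [0.041 0.025 0.056] w 23.3
shift [ 76.59 464.51  -0.69] rot [ 1.0000e-04 -2.0000e-03  1.3166e+00] len 470.8
```

View pics/s2.png

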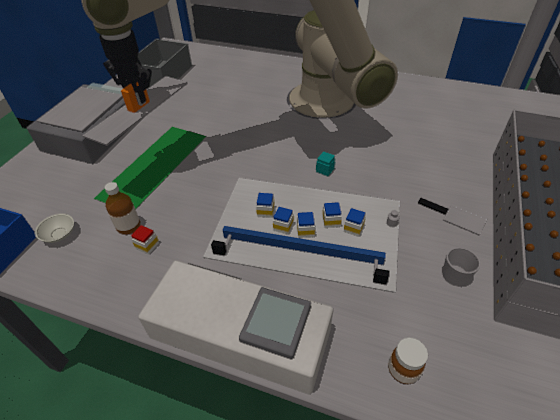

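The rule is lifted cleanly and held level. Next I'll carry it to in front of the tubs, turning it on the way.

jog_arm(
  plan=[
    [1, 77, 464, -1, 0, 0, 1.317],
    [1, 77, 464, -1, 0, 0, 1.317],
    [1, 77, 464, -1, 0, 0, 1.317],
    [1, 77, 464, -1, 0, 0, 1.317],
    [1, 77, 464, -1, 0, 0, 1.317],
    [1, 77, 464, -1, 0, 0, 1.317],
    [1, 77, 464, -1, 0, 0, 1.317],
    [1, 77, 464, -1, 0, 0, 1.317],
    [1, 77, 464, -1, 0, 0, 1.317],
    [1, 77, 464, -1, 0, 0, 1.317],
    [1, 77, 464, -1, 0, 0, 1.317],
    [1, 77, 464, -1, 0, 0, 1.317],
    [1, 77, 464, -1, 0, 0, 1.317],
    [1, 77, 464, -1, 0, 0, 1.317],
    [1, 77, 464, -1, 0, 0, 1.317],
    [1, 77, 464, -1, 0, 0, 1.317],
  ],
)

```text
t: 7.3
position: [480.9, 112.2, 209.6]
ee_rot: [-0.001, 0.667, 0.745, -0.001]
wrist_force: [-0.8, -0.7, -4.4]
grip_width: 23.0
```

Run:
```python
from h import *
goal((481.5,113.6,60),.1122)
im,m,T,o=shot('wrist','w3'); np.savez('w3.npz',T=T)
```

```text
t 7.3 pos [480.89 112.19 209.55] yawY 0.1108 tilt [-0.0028  0.0011] F [-0.83 -0.68 -4.37] M [ 0.044 -0.07   0.021] w 23.0
shift [  1.13   1.16 149.55] rot [-0.0027 -0.0014 -0.0014] len 149.6
```

View pics/w3.png

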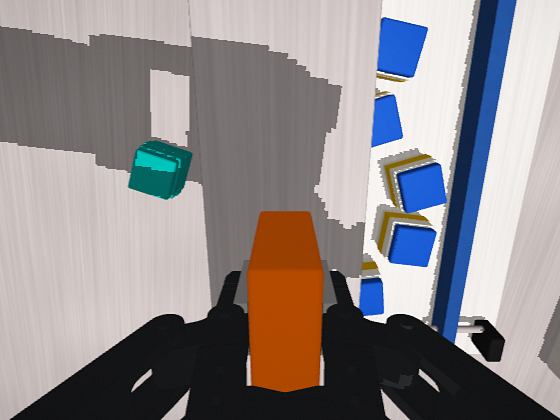

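The view shows the grip at (285,330), the rule's edges at columns 190 to 205 and 383 to 361, and the turquoise tub at (160,170), clear of the rule. I'll check the rule's yaw in the hand.

Run:
```python
from h import *
im=cv2.imread('pics/w3.png'); m=viewer.camera_model('wrist'); T=np.load('w3.npz')['T']
g=cv2.GaussianBlur(cv2.cvtColor(im,cv2.COLOR_BGR2GRAY),(3,3),0)
seg=cv2.createLineSegmentDetector().detect(g)[0].reshape(-1,4)
for s in seg:
    L=np.hypot(s[2]-s[0],s[3]-s[1])
    if L>40 and abs(s[2]-s[0])<.35*abs(s[3]-s[1]) and 170<s[0]<400:
        w=cast(m,T,[s[:2],s[2:]],198.3); d=w[1]-w[0]; print(s.round(1),w[:,:2].round(1).tolist(),'yaw',round((np.arctan2(d[1],d[0])%np.pi)-np.pi/2,4), 'perp dist', round(((w.mean(0)[:2]-[480.9,112.2])@[np.cos(.1108),np.sin(.1108)]),1))
```

```text
[249.2 311.9 245.4 384.4] [[465.0, 84.5], [466.6, 37.8]] yaw 0.0341 perp dist -20.7
[394.8  95.5 402.7 135.9] [[516.8, 195.7], [523.6, 179.8]] yaw 0.4069 perp dist 47.4
[371.1 149.3 362.2 253.3] [[511.2, 172.7], [516.2, 123.2]] yaw 0.1017 perp dist 36.6
[375.8  75.7 380.2  17. ] [[507.5, 202.4], [505.1, 223.6]] yaw 0.1108 perp dist 36.4
[370.7 145.7 374.7  87. ] [[510.7, 174.2], [507.9, 198.0]] yaw 0.1174 perp dist 36.4
[325.6 132.  318.8 184.1] [[490.4, 177.8], [490.8, 154.7]] yaw 0.0145 perp dist 15.6
[341.1  86.6 335.4 127.9] [[494.1, 196.7], [494.3, 179.9]] yaw 0.0158 perp dist 21.6
[188.8 129.4 188.8  75.6] [[432.1, 172.4], [431.5, 194.0]] yaw 0.0254 perp dist -41.0
[210.8 305.5 201.6 185.5] [[445.4, 86.0], [438.5, 148.2]] yaw 0.1108 perp dist -38.2
[310.1 212.  321.5 264.4] [[488.6, 141.2], [497.7, 115.2]] yaw 0.3362 perp dist 14.0
[249.1 258.3 259.1 213.1] [[462.6, 114.5], [465.3, 138.0]] yaw -0.1168 perp dist -15.3
```

jog_arm(
  plan=[
    [1, 1.1, 1.2, 35, -0.003, -0.001, 0.0],
    [1, 1.1, 1.2, 75, -0.003, -0.001, 0.0],
    [1, 1.1, 1.2, 110, -0.003, -0.001, 0.0],
    [1, 1.1, 1.2, 140, -0.003, -0.001, 0.0],
    [1, 1.1, 1.2, 160, -0.003, -0.001, 0.0],
    [1, 1.1, 1.2, 170, -0.003, -0.001, 0.0],
    [1, 1.1, 1.2, 172, -0.003, -0.001, 0.0],
    [1, 1.1, 1.2, 172, -0.003, -0.001, 0.0],
    [1, 1.1, 1.2, 172, -0.003, -0.001, 0.0],
  ],
)

```text
t: 8.1
position: [482.7, 113.2, 39.1]
ee_rot: [0.001, 0.667, 0.745, 0.001]
wrist_force: [0.2, -0.2, -3.0]
grip_width: 23.2
```

Run:
```python
from h import *
goal((481.5,113.6,27),.1122)
```

```text
t 8.1 pos [482.66 113.16  39.06] yawY 0.1098 tilt [0.0031 0.0005] F [ 0.19 -0.17 -3.01] M [ 0.047  0.003 -0.024] w 23.2
shift [ 0.56 -1.14 12.06] rot [ 0.0032 -0.0001 -0.0024] len 12.1
```

jog_arm(
  plan=[
    [1, 0.5, -1, 4, 0.002, 0, -0.002],
    [1, 0.5, -1, 8, 0.002, 0, -0.002],
    [1, 0.5, -1, 11, 0.002, 0, -0.002],
    [1, 0.5, -1, 12, 0.002, 0, -0.002],
    [1, 0.5, -1, 12, 0.002, 0, -0.002],
    [1, 0.5, -1, 12, 0.002, 0, -0.002],
    [1, 0.5, -1, 12, 0.002, 0, -0.002],
  ],
)

```text
t: 8.68
position: [481.7, 113.6, 27.2]
ee_rot: [0.0, 0.666, 0.746, 0.001]
wrist_force: [-0.4, -0.7, -3.6]
grip_width: 23.0
```

```bash
cat >> h.py <<'E'
th=0.1122; ex=np.array([np.cos(th),np.sin(th)]); ey=np.array([-ex[1],ex[0]]); C=np.array([585.85,125.4])
def stat():
    o=env.get_obs(); d=o['position'][:2]-C; f=o['wrist_force'][:2]
    print('station TCP',(d@ex).round(2),(d@ey).round(2),'edge',(d@ex+38).round(2),'F along',(f@ex).round(2),'side',(f@ey).round(2))
def gs(sx,sy,z): 
    p=C+sx*ex+sy*ey; stat(); goal((p[0],p[1],z),th)
E
python3 -c "
from h import *
gs(-40,0,27)
im,m,T,o=shot('scene','s3')"
```

```text
station TCP -104.8 -0.1 edge -66.8 F along -0.44 side -0.64
t 8.68 pos [481.72 113.57  27.16] yawY 0.1118 tilt [0.0013 0.0003] F [-0.36 -0.68 -3.55] M [ 0.081  0.006 -0.014] w 23.0
shift [ 0.12 64.8   0.24] rot [ 0.0013 -0.0001 -0.0004] len 64.8
```

View pics/s3.png

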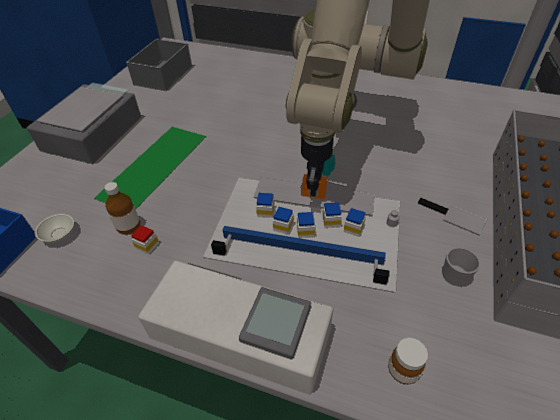

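The rule stands low in front of the row, at image pixels (255,200) to (375,210), and it clears the weight. I'll start pushing.

jog_arm(
  plan=[
    [1, 0, 3, 0, 0, 0, 0],
    [1, 0, 6, 0, 0, 0, 0],
    [1, 0, 9, 0, 0, 0, 0],
    [1, 0, 12, 0, 0, 0, 0],
    [1, 0, 15, 0, 0, 0, 0],
    [1, 0, 18, 0, 0, 0, 0],
    [1, 0, 21, 0, 0, 0, 0],
    [1, 0, 24, 0, 0, 0, 0],
    [1, 0, 27, 0, 0, 0, 0],
    [1, 0, 30, 0, 0, 0, 0],
    [1, 0, 33, 0, 0, 0, 0],
    [1, 0, 36, 0, 0, 0, 0],
    [1, 0, 39, 0, 0, 0, 0],
    [1, 0, 42, 0, 0, 0, 0],
    [1, 0, 45, 0, 0, 0, 0],
    [1, 0, 48, 0, 0, 0, 0],
    [1, 0, 51, 0, 0, 0, 0],
    [1, 0, 54, 0, 0, 0, 0],
    [1, 0, 57, 0, 0, 0, 0],
    [1, 0, 60, 0, 0, 0, 0],
  ],
)

```text
t: 10.4
position: [541.5, 120.3, 27.2]
ee_rot: [0.0, 0.666, 0.746, 0.0]
wrist_force: [-2.1, 0.7, -4.1]
grip_width: 23.2
```

```bash
python3 -c "
from h import *
gs(-25,0,27)
im,m,T,o=shot('scene','s4'); cv2.imwrite('pics/s4c.png',cv2.resize(im[170:300,190:430],None,fx=3,fy=3))"
```

```text
station TCP -44.65 -0.09 edge -6.65 F along -2.06 side 0.92
t 10.4 pos [541.49 120.32  27.21] yawY 0.1118 tilt [0.0009 0.0003] F [-2.15  0.69 -4.07] M [-0.056  0.314 -0.008] w 23.2
shift [ 0.09 19.65  0.22] rot [ 0.0009 -0.0002 -0.0004] len 19.6
```

View pics/s4c.png

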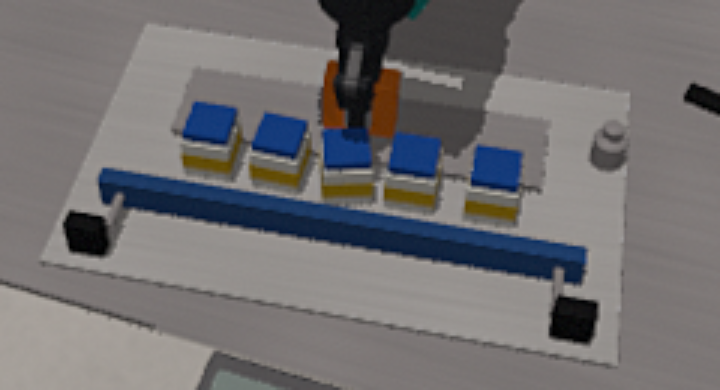

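jog_arm(
  plan=[
    [1, 0, 2, 0, 0, 0, 0],
    [1, 0, 4, 0, 0, 0, 0],
    [1, 0, 6, 0, 0, 0, 0],
    [1, 0, 8, 0, 0, 0, 0],
    [1, 0, 10, 0, 0, 0, 0],
    [1, 0, 12, 0, 0, 0, 0],
    [1, 0, 14, 0, 0, 0, 0],
    [1, 0, 16, 0, 0, 0, 0],
    [1, 0, 18, 0, 0, 0, 0],
    [1, 0, 20, 0, 0, 0, 0],
    [1, 0, 22, 0, 0, 0, 0],
    [1, 0, 24, 0, 0, 0, 0],
    [1, 0, 26, 0, 0, 0, 0],
    [1, 0, 28, 0, 0, 0, 0],
    [1, 0, 30, 0, 0, 0, 0],
  ],
)

```text
t: 11.7
position: [571.8, 123.6, 27.3]
ee_rot: [0.0, 0.666, 0.746, 0.0]
wrist_force: [-5.6, -1.3, -1.8]
grip_width: 23.0
```

```bash
python3 -c "
from h import *
gs(-5,0,27)
im,m,T,o=shot('scene','s5'); cv2.imwrite('pics/s5c.png',cv2.resize(im[170:300,190:430],None,fx=3,fy=3))"
```

```text
station TCP -14.15 -0.18 edge 23.85 F along -5.68 side -0.66
t 11.7 pos [571.81 123.63  27.32] yawY 0.1118 tilt [0.001  0.0002] F [-5.57 -1.3  -1.81] M [-0.16   1.011  0.005] w 23.0
shift [0.19 9.15 0.33] rot [ 0.001  -0.0001 -0.0004] len 9.2
```

View pics/s5c.png

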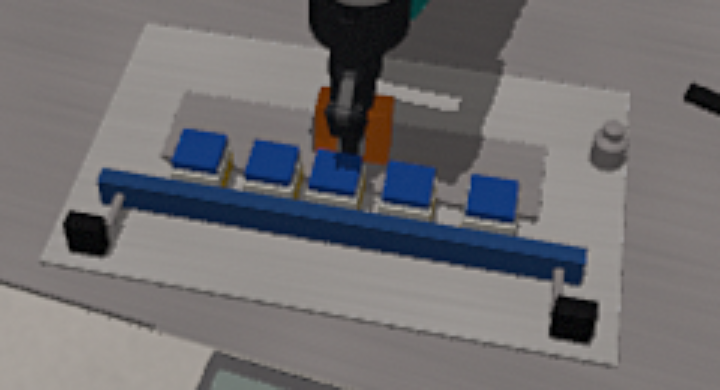

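jog_arm(
  plan=[
    [1, 0, 1.5, 0, 0, 0, 0],
    [1, 0, 3, 0, 0, 0, 0],
    [1, 0, 4.5, 0, 0, 0, 0],
    [1, 0, 6, 0, 0, 0, 0],
    [1, 0, 7.5, 0, 0, 0, 0],
    [1, 0, 9, 0, 0, 0, 0],
    [1, 0, 10.5, 0, 0, 0, 0],
    [1, 0, 12, 0, 0, 0, 0],
    [1, 0, 13, 0, 0, 0, 0],
    [1, 0, 14, 0, 0, 0, 0],
    [1, 0, 14, 0, 0, 0, 0],
  ],
)

```text
t: 12.67
position: [585.9, 125.2, 27.2]
ee_rot: [0.0, 0.666, 0.746, 0.0]
wrist_force: [-4.3, -1.2, -5.2]
grip_width: 23.8
```

```bash
python3 -c "
from h import *
gs(5,0,27)
im,m,T,o=shot('scene','s6'); cv2.imwrite('pics/s6c.png',cv2.resize(im[170:300,190:430],None,fx=3,fy=3))"
```

```text
station TCP -0.01 -0.17 edge 37.99 F along -4.37 side -0.75
t 12.67 pos [585.86 125.23  27.2 ] yawY 0.1118 tilt [0.0007 0.0002] F [-4.26 -1.23 -5.24] M [-0.019  0.699  0.042] w 23.8
shift [0.17 5.01 0.2 ] rot [ 0.0007 -0.0002 -0.0004] len 5.0
```

View pics/s6c.png

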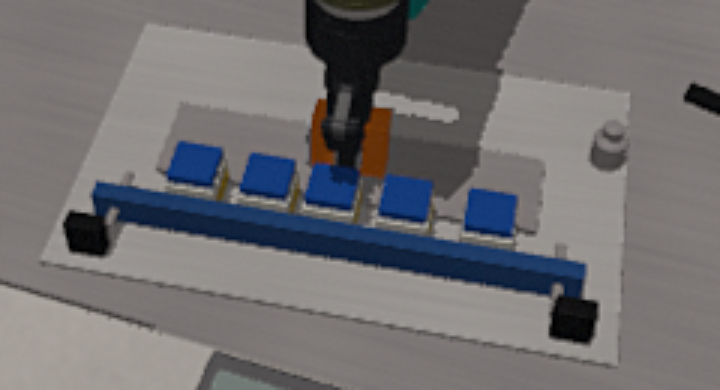

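jog_arm(
  plan=[
    [1, 0, 1, 0, 0, 0, 0],
    [1, 0, 2, 0, 0, 0, 0],
    [1, 0, 3, 0, 0, 0, 0],
    [1, 0, 3.6, 0, 0, 0, 0],
  ],
)

```text
t: 13.05
position: [589.4, 125.6, 27.1]
ee_rot: [0.0, 0.666, 0.746, 0.0]
wrist_force: [-3.9, 0.2, -3.4]
grip_width: 23.3
```

jog_arm(
  plan=[
    [1, 0, 0.5, 0, 0, 0, 0],
    [1, 0, 1.0, 0, 0, 0, 0],
    [1, 0, 1.5, 0, 0, 0, 0],
  ],
)

```text
t: 13.3
position: [590.9, 125.9, 27.1]
ee_rot: [0.0, 0.666, 0.746, 0.0]
wrist_force: [-4.5, -0.1, -3.3]
grip_width: 23.3
```

jog_arm(
  plan=[
    [1, 0, 0.5, 0, 0, 0, 0],
    [1, 0, 1.0, 0, 0, 0, 0],
    [1, 0, 1.5, 0, 0, 0, 0],
  ],
)

```text
t: 13.55
position: [592.5, 126.0, 27.1]
ee_rot: [0.0, 0.666, 0.746, 0.0]
wrist_force: [-4.1, 0.1, -3.2]
grip_width: 23.0
```

```bash
python3 -c "
from h import *
gs(5,0,27)"
```

```text
station TCP 6.64 -0.14 edge 44.64 F along -4.02 side 0.58
t 13.55 pos [592.47 126.    27.15] yawY 0.1119 tilt [0.0006 0.0002] F [-4.06  0.12 -3.24] M [-0.168  0.867  0.047] w 23.0
shift [ 0.14 -1.64  0.14] rot [ 0.0006 -0.0002 -0.0003] len 1.7
```

jog_arm(
  plan=[
    [1, 0, 0.4, 0, 0, 0, 0],
    [1, 0, 0.8, 0, 0, 0, 0],
    [1, 0, 1.2, 0, 0, 0, 0],
  ],
)

```text
t: 13.8
position: [593.7, 126.1, 27.2]
ee_rot: [0.0, 0.666, 0.746, 0.0]
wrist_force: [-5.1, 0.3, -2.9]
grip_width: 23.1
```

jog_arm(
  plan=[
    [1, 0, 0.4, 0, 0, 0, 0],
    [1, 0, 0.8, 0, 0, 0, 0],
    [1, 0, 1.2, 0, 0, 0, 0],
  ],
)

```text
t: 14.05
position: [594.9, 126.3, 27.1]
ee_rot: [0.0, 0.666, 0.746, 0.0]
wrist_force: [-4.9, -0.5, -2.8]
grip_width: 22.9
```

jog_arm(
  plan=[
    [1, 0, 0.4, 0, 0, 0, 0],
    [1, 0, 0.8, 0, 0, 0, 0],
    [1, 0, 1.2, 0, 0, 0, 0],
  ],
)

```text
t: 14.3
position: [596.2, 126.4, 27.2]
ee_rot: [0.0, 0.666, 0.746, 0.0]
wrist_force: [-5.3, -0.3, -3.1]
grip_width: 22.9
```

jog_arm(
  plan=[
    [1, 0, 0.4, 0, 0, 0, 0],
    [1, 0, 0.8, 0, 0, 0, 0],
    [1, 0, 1.2, 0, 0, 0, 0],
  ],
)

```text
t: 14.55
position: [597.4, 126.6, 27.1]
ee_rot: [0.0, 0.666, 0.746, 0.0]
wrist_force: [-4.6, -1.2, -3.1]
grip_width: 23.5
```

jog_arm(
  plan=[
    [1, 0, 0.4, 0, 0, 0, 0],
    [1, 0, 0.8, 0, 0, 0, 0],
    [1, 0, 1.2, 0, 0, 0, 0],
  ],
)

```text
t: 14.8
position: [598.6, 126.7, 27.1]
ee_rot: [0.0, 0.666, 0.746, 0.0]
wrist_force: [-4.8, -0.6, -3.5]
grip_width: 23.2
```

jog_arm(
  plan=[
    [1, 0, 0.4, 0, 0, 0, 0],
    [1, 0, 0.8, 0, 0, 0, 0],
    [1, 0, 1.2, 0, 0, 0, 0],
  ],
)

```text
t: 15.05
position: [599.9, 126.8, 27.1]
ee_rot: [0.0, 0.666, 0.746, 0.0]
wrist_force: [-4.7, -0.1, -3.2]
grip_width: 22.9
```

jog_arm(
  plan=[
    [1, 0, 0.4, 0, 0, 0, 0],
    [1, 0, 0.8, 0, 0, 0, 0],
    [1, 0, 1.2, 0, 0, 0, 0],
  ],
)

```text
t: 15.3
position: [601.1, 127.0, 27.1]
ee_rot: [0.0, 0.666, 0.746, 0.0]
wrist_force: [-4.9, -1.0, -3.8]
grip_width: 23.5
```

jog_arm(
  plan=[
    [1, 0, 0.4, 0, 0, 0, 0],
    [1, 0, 0.8, 0, 0, 0, 0],
    [1, 0, 1.2, 0, 0, 0, 0],
  ],
)

```text
t: 15.55
position: [602.4, 127.1, 27.2]
ee_rot: [0.0, 0.666, 0.746, 0.0]
wrist_force: [-4.9, -0.4, -4.0]
grip_width: 23.1
```

jog_arm(
  plan=[
    [1, 0, 0.4, 0, 0, 0, 0],
    [1, 0, 0.8, 0, 0, 0, 0],
    [1, 0, 1.2, 0, 0, 0, 0],
  ],
)

```text
t: 15.8
position: [603.6, 127.3, 27.1]
ee_rot: [0.0, 0.666, 0.746, 0.0]
wrist_force: [-4.8, -0.9, -3.1]
grip_width: 23.4
```

jog_arm(
  plan=[
    [1, 0, 0.4, 0, 0, 0, 0],
    [1, 0, 0.8, 0, 0, 0, 0],
    [1, 0, 1.2, 0, 0, 0, 0],
  ],
)

```text
t: 16.05
position: [604.8, 127.4, 27.1]
ee_rot: [0.0, 0.666, 0.746, 0.0]
wrist_force: [-5.3, -0.7, -3.9]
grip_width: 23.0
```

jog_arm(
  plan=[
    [1, 0, 0.4, 0, 0, 0, 0],
    [1, 0, 0.8, 0, 0, 0, 0],
    [1, 0, 1.2, 0, 0, 0, 0],
  ],
)

```text
t: 16.3
position: [606.1, 127.5, 27.1]
ee_rot: [0.0, 0.666, 0.746, 0.0]
wrist_force: [-4.4, -0.4, -3.2]
grip_width: 23.0
```

```bash
python3 -c "
from h import *
gs(25,0,27)
im,m,T,o=shot('scene','s7'); cv2.imwrite('pics/s7c.png',cv2.resize(im[170:300,190:430],None,fx=3,fy=3))"
```

```text
station TCP 20.32 -0.13 edge 58.32 F along -4.46 side 0.07
t 16.3 pos [606.05 127.54  27.13] yawY 0.1118 tilt [0.0006 0.0003] F [-4.44 -0.43 -3.23] M [-0.055  0.873  0.021] w 23.0
shift [0.14 4.68 0.13] rot [ 0.0006 -0.0002 -0.0004] len 4.7
```

View pics/s7c.png

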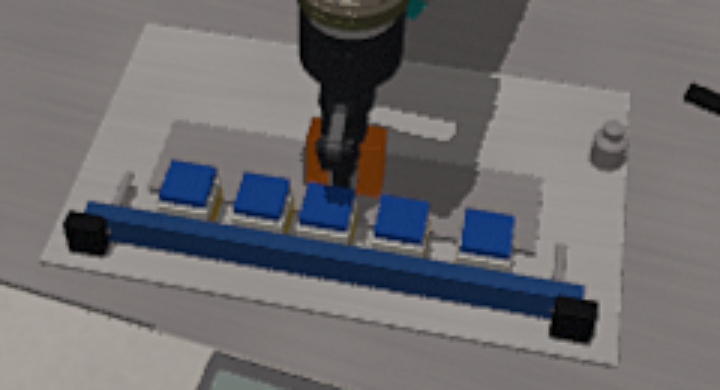

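Tubs and rail have moved together and the rail is close to its end blocks, with no stop felt yet. I'll keep going in small steps.

jog_arm(
  plan=[
    [1, 0, 0.4, 0, 0, 0, 0],
    [1, 0, 0.8, 0, 0, 0, 0],
  ],
)

```text
t: 16.52
position: [606.2, 127.6, 27.0]
ee_rot: [-0.001, 0.666, 0.746, -0.0]
wrist_force: [-10.6, -2.0, -0.2]
grip_width: 23.1
```

The stop is felt: the tool moved only about 0.2 mm and the force jumped to about 10.8 N.

```bash
python3 -c "
from h import *
gs(21,0,27)"
```

```text
station TCP 20.5 -0.12 edge 58.5 F along -10.78 side -0.79
t 16.52 pos [606.24 127.58  27.04] yawY 0.1119 tilt [-0.0014  0.0001] F [-10.63  -1.99  -0.19] M [-0.27   1.662 -0.015] w 23.1
shift [0.12 0.5  0.04] rot [-0.0013 -0.0002 -0.0003] len 0.5
```

jog_arm(
  plan=[
    [1, 0, 0.9, 0, 0, 0, 0],
    [1, 0, 0.9, 0, 0, 0, 0],
    [1, 0, 0.9, 0, 0, 0, 0],
  ],
)

```text
t: 16.77
position: [606.2, 127.6, 26.8]
ee_rot: [-0.001, 0.666, 0.746, -0.001]
wrist_force: [-10.1, -1.6, -0.4]
grip_width: 23.2
```

```bash
python3 -c "
from h import *
gs(21,0,27)"
```

```text
station TCP 20.49 -0.06 edge 58.49 F along -10.24 side -0.45
t 16.77 pos [606.22 127.64  26.83] yawY 0.112 tilt [-0.004  -0.0002] F [-10.12  -1.59  -0.37] M [-0.209  1.518 -0.095] w 23.2
shift [ 0.06  0.51 -0.17] rot [-0.004  -0.0003 -0.0002] len 0.5
```

jog_arm(
  plan=[
    [1, 0, 0.9, 0, -0.003, 0, 0],
    [1, 0, 1.0, 0, -0.004, 0, 0],
    [1, 0, 1.1, 0, -0.004, 0, 0],
    [1, 0, 1.1, 0, -0.004, 0, 0],
  ],
)

```text
t: 17.1
position: [606.2, 127.6, 26.6]
ee_rot: [-0.001, 0.666, 0.746, -0.001]
wrist_force: [-10.3, -1.1, -0.0]
grip_width: 23.0
```

```bash
python3 -c "
from h import *
gs(21,0,27)"
```

```text
station TCP 20.49 -0.05 edge 58.49 F along -10.39 side 0.06
t 17.1 pos [606.22 127.65  26.61] yawY 0.1121 tilt [-0.0032 -0.0001] F [-1.033e+01 -1.100e+00 -1.000e-02] M [-0.292  1.742 -0.034] w 23.0
shift [ 0.05  0.51 -0.39] rot [-0.0031 -0.0003 -0.0001] len 0.6
```

jog_arm(
  plan=[
    [1, 0, 1.1, -0.2, -0.003, 0, 0],
    [1, 0, 1.3, -0.3, -0.003, 0, 0],
    [1, 0, 1.4, -0.4, -0.003, 0, 0],
    [1, 0, 1.4, -0.4, -0.003, 0, 0],
  ],
)

```text
t: 17.43
position: [606.2, 127.7, 26.7]
ee_rot: [-0.001, 0.666, 0.746, -0.001]
wrist_force: [-10.2, -1.9, -0.0]
grip_width: 23.2
```

```bash
python3 -c "
from h import *
gs(21,0,27)"
```

```text
station TCP 20.53 -0.0 edge 58.53 F along -10.39 side -0.76
t 17.43 pos [606.25 127.7   26.66] yawY 0.1123 tilt [-0.0041 -0.0002] F [-10.24  -1.92  -0.03] M [-0.405  1.878 -0.076] w 23.2
shift [ 0.    0.47 -0.34] rot [-0.0041 -0.0003  0.0001] len 0.6
```

```bash
python3 -c "
from h import *
im,m,T,o=shot('scene','s8'); cv2.imwrite('pics/s8c.png',cv2.resize(im[170:300,190:430],None,fx=3,fy=3))
im,m,T,o=shot('wrist','w8'); np.savez('w8.npz',T=T)"
```

```text
(no output)
```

View pics/s8c.png

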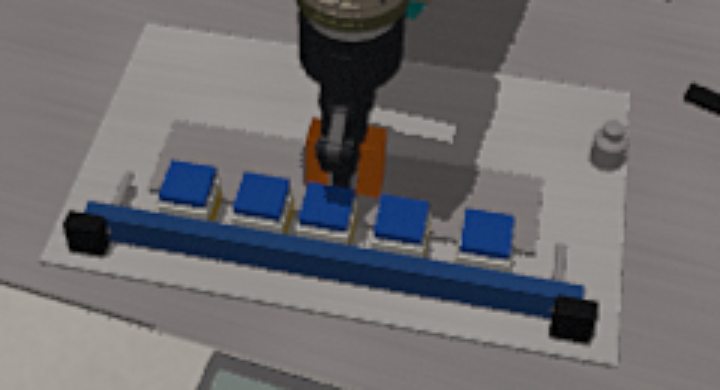

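View pics/w8.png

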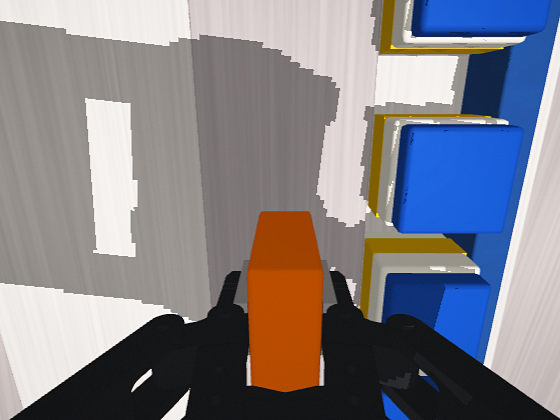

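The grasp is intact and the tubs are square to the rail. From the last calls the stiffness is about 7.5 N per commanded mm, so I'll ramp towards 15 N.

jog_arm(
  plan=[
    [1, 0, 1.4, -0.3, -0.003, 0, 0],
    [1, 0, 1.6, -0.3, -0.004, 0, 0],
    [1, 0, 1.7, -0.3, -0.004, 0, 0],
    [1, 0, 1.7, -0.3, -0.004, 0, 0],
    [1, 0, 1.7, -0.3, -0.004, 0, 0],
  ],
)

```text
t: 17.95
position: [606.3, 127.7, 26.5]
ee_rot: [-0.002, 0.666, 0.746, -0.002]
wrist_force: [-12.3, -1.1, 0.3]
grip_width: 23.2
```

```bash
python3 -c "
from h import *
gs(21,0,27)"
```

```text
station TCP 20.56 0.0 edge 58.56 F along -12.33 side 0.29
t 17.95 pos [606.28 127.7   26.54] yawY 0.1123 tilt [-0.0049 -0.0002] F [-12.28  -1.1    0.26] M [-0.423  2.194 -0.086] w 23.2
shift [-0.    0.44 -0.46] rot [-0.0048 -0.0003  0.0001] len 0.6
```

jog_arm(
  plan=[
    [1, 0, 1.7, -0.4, -0.004, 0, 0],
    [1, 0, 1.9, -0.4, -0.005, 0, 0],
    [1, 0, 2.05, -0.4, -0.005, 0, 0],
    [1, 0, 2.05, -0.4, -0.005, 0, 0],
    [1, 0, 2.05, -0.4, -0.005, 0, 0],
  ],
)

```text
t: 18.37
position: [606.3, 127.7, 26.4]
ee_rot: [-0.002, 0.666, 0.746, -0.002]
wrist_force: [-14.1, -2.1, 1.5]
grip_width: 23.0
```

```bash
python3 -c "
from h import *
gs(21,0,27)"
```

```text
station TCP 20.57 0.03 edge 58.57 F along -14.24 side -0.53
t 18.37 pos [606.29 127.73  26.41] yawY 0.1125 tilt [-0.0057 -0.0003] F [-14.09  -2.12   1.54] M [-0.464  2.423 -0.098] w 23.0
shift [-0.03  0.43 -0.6 ] rot [-0.0057 -0.0004  0.0003] len 0.7
```

jog_arm(
  plan=[
    [1, 0, 2.0, -0.5, -0.005, 0, 0],
    [1, 0, 2.2, -0.5, -0.006, 0, 0],
    [1, 0, 2.2, -0.5, -0.006, 0, 0],
    [1, 0, 2.2, -0.5, -0.006, 0, 0],
    [1, 0, 2.2, -0.5, -0.006, 0, 0],
    [1, 0, 2.2, -0.5, -0.006, 0, 0],
    [1, 0, 2.2, -0.5, -0.006, 0, 0],
    [1, 0, 2.2, -0.5, -0.006, 0, 0],
    [1, 0, 2.2, -0.5, -0.006, 0, 0],
    [1, 0, 2.2, -0.5, -0.006, 0, 0],
    [1, 0, 2.2, -0.5, -0.006, 0, 0],
    [1, 0, 2.2, -0.5, -0.006, 0, 0],
    [1, 0, 2.2, -0.5, -0.006, 0, 0],
    [1, 0, 2.2, -0.5, -0.006, 0, 0],
  ],
)

```text
t: 19.53
position: [606.3, 127.7, 26.4]
ee_rot: [-0.002, 0.666, 0.746, -0.002]
wrist_force: [-14.6, -2.5, 0.8]
grip_width: 22.7
```

```bash
python3 -c "
from h import *
gs(0,0,27)
im,m,T,o=shot('top','t9'); cv2.imwrite('pics/t9c.png',cv2.resize(im[145:255,170:340],None,fx=4.5,fy=4.5,interpolation=cv2.INTER_CUBIC))"
```

```text
station TCP 20.59 0.04 edge 58.59 F along -14.79 side -0.89
t 19.53 pos [606.31 127.75  26.35] yawY 0.1126 tilt [-0.0059 -0.0003] F [-14.6   -2.55   0.83] M [-0.491  2.504 -0.078] w 22.7
shift [ -0.03 -20.6   -0.53] rot [-0.0059 -0.0004  0.0004] len 20.6
```

View pics/t9c.png

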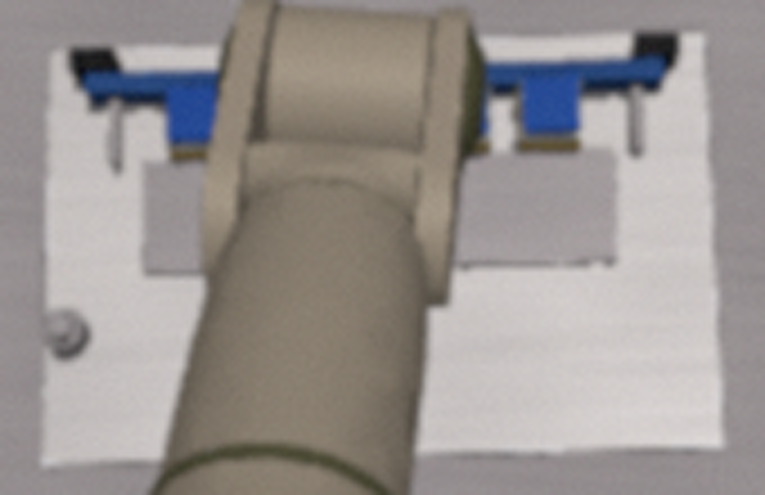

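About 14.8 N was held for over 1 s with the row flush against the rail in this view. I'll back off slowly and straight, then lift and inspect.

jog_arm(
  plan=[
    [1, 0, 1.0, -0.5, -0.006, 0, 0],
    [1, 0, 0, -0.5, -0.006, 0, 0],
    [1, 0, -1, -0.5, -0.006, 0, 0],
    [1, 0, -2, -0.5, -0.006, 0, 0],
    [1, 0, -4, -0.5, -0.006, 0, 0],
    [1, 0, -8, -0.5, -0.006, 0, 0],
    [1, 0, -14, -0.5, -0.006, 0, 0],
    [1, 0, -24, -0.5, -0.006, 0, 0],
    [1, 0, -36, -1, -0.006, 0, 0],
    [1, 0, -50, -2, -0.006, 0, 0],
    [1, 0, -65, -3, -0.006, 0, 0],
    [1, 0, -80, -10, -0.006, 0, 0],
    [1, 0, -95, -30, -0.006, 0, 0],
    [1, 0, -105, -65, -0.006, 0, 0],
    [1, 0, -105, -105, -0.006, 0, 0],
    [1, 0, -105, -145, -0.006, 0, 0],
    [1, 0, -105, -175, -0.006, 0, 0],
    [1, 0, -105, -183, -0.006, 0, 0],
    [1, 0, -105, -183, -0.006, 0, 0],
    [1, 0, -105, -183, -0.006, 0, 0],
  ],
)

```text
t: 21.25
position: [502.3, 116.0, 208.3]
ee_rot: [-0.001, 0.666, 0.746, -0.001]
wrist_force: [-1.2, 0.5, -4.6]
grip_width: 23.0
```

```bash
python3 -c "
from h import *
gs(0,0,27)
im,m,T,o=shot('wrist','w10'); np.savez('w10.npz',T=T)"
```

```text
station TCP -84.11 -0.01 edge -46.11 F along -1.17 side 0.59
t 21.25 pos [502.27 115.97 208.3 ] yawY 0.1126 tilt [-0.0021  0.0003] F [-1.23  0.46 -4.63] M [-0.01   0.019 -0.015] w 23.0
shift [-1.3000e-01  8.4480e+01  1.8113e+02] rot [-0.002  -0.0006  0.0004] len 199.9
```

View pics/w10.png

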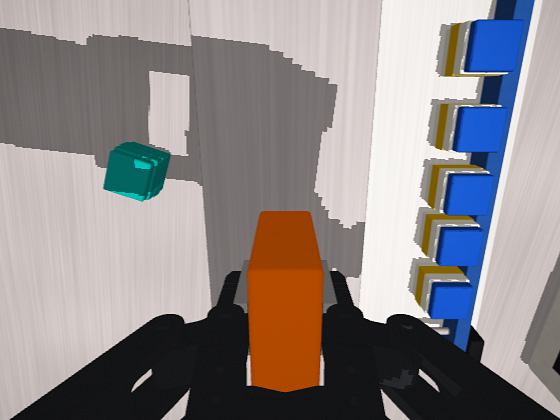

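All five lids now line up against the rail, running from (493,45) to (450,298). I'll measure their front edges for straightness and flushness.

Run:
```python
from h import *
im=cv2.imread('pics/w10.png'); m=viewer.camera_model('wrist'); T=np.load('w10.npz')['T']
cs,k=blobs(im,(100,120,40),(128,255,255),200)
for v0,v1 in [(25,62),(112,145),(178,207),(230,258),(288,312)][::-1]:
    P=[(np.argmax(k[v]>0)-.5,v) for v in range(v0,v1,2)]
    w=cast(m,T,P,57)[:,:2]-C; s=np.c_[w@ex,w@ey]; f=np.polyfit(s[:,1],s[:,0],1)
    print('tub y',s[:,1].mean().round(1),'front x',s[:,0].mean().round(2),'slope',f[0].round(4))
```

```text
tub y -108.0 front x 54.14 slope 0.0012
tub y -49.3 front x 54.16 slope -0.0148
tub y -1.2 front x 54.14 slope 0.0028
tub y 53.2 front x 54.14 slope 0.0055
tub y 116.6 front x 54.16 slope 0.0069
```

All five front edges are collinear within 0.05 mm and square. Now I'll return the rule to the mat.

```bash
python3 -c "
from h import *
goal((491.6,-366,208),1.4753)"
```

```text
t 21.3 pos [502.04 115.99 207.64] yawY 0.1125 tilt [-0.0037  0.0004] F [ 0.78  0.35 -4.23] M [0.035 0.02  0.004] w 23.2
shift [-477.77  -64.5    -0.52] rot [-0.0025 -0.0032 -1.3628] len 482.1
```

jog_arm(
  plan=[
    [1, -478, -64, -1, 0, 0, -1.363],
    [1, -478, -64, -1, 0, 0, -1.363],
    [1, -478, -64, -1, 0, 0, -1.363],
    [1, -478, -64, -1, 0, 0, -1.363],
    [1, -478, -64, -1, 0, 0, -1.363],
    [1, -478, -64, -1, 0, 0, -1.363],
    [1, -478, -64, -1, 0, 0, -1.363],
    [1, -478, -64, -1, 0, 0, -1.363],
    [1, -478, -64, -1, 0, 0, -1.363],
    [1, -478, -64, -1, 0, 0, -1.363],
    [1, -478, -64, -1, 0, 0, -1.363],
    [1, -478, -64, -1, 0, 0, -1.363],
    [1, -478, -64, -1, 0, 0, -1.363],
    [1, -478, -64, -1, 0, 0, -1.363],
    [1, -478, -64, -1, 0, 0, -1.363],
    [1, -478, -64, -1, 0, 0, -1.363],
  ],
)

```text
t: 22.63
position: [491.8, -365.2, 206.5]
ee_rot: [-0.003, 0.048, 0.999, 0.001]
wrist_force: [-0.1, 0.7, -4.9]
grip_width: 23.2
```

```bash
python3 -c "
from h import *
goal((491.6,-366,24),1.4753)
im,m,T,o=shot('wrist','w11')"
```

```text
t 22.63 pos [ 491.82 -365.25  206.48] yawY 1.4756 tilt [-0.006   0.0032] F [-0.05  0.7  -4.94] M [ 0.043 -0.056  0.032] w 23.2
shift [ -1.    -1.25 182.47] rot [ 0.0026 -0.0063  0.0003] len 182.5
```

View pics/w11.png

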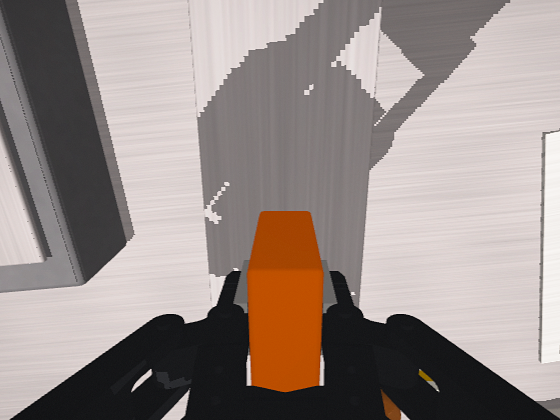

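jog_arm(
  plan=[
    [1, -1, -1.2, 35, 0.003, -0.006, 0],
    [1, -1, -1.2, 75, 0.003, -0.006, 0],
    [1, -1, -1.2, 110, 0.003, -0.006, 0],
    [1, -1, -1.2, 140, 0.003, -0.006, 0],
    [1, -1, -1.2, 160, 0.003, -0.006, 0],
    [1, -1, -1.2, 172, 0.003, -0.006, 0],
    [1, -1, -1.2, 178, 0.003, -0.006, 0],
    [1, -1, -1.2, 180, 0.003, -0.006, 0],
    [1, -1, -1.2, 180, 0.003, -0.006, 0],
    [1, -1, -1.2, 180, 0.003, -0.006, 0],
  ],
)

```text
t: 23.52
position: [492.6, -366.3, 28.6]
ee_rot: [0.001, 0.047, 0.999, -0.001]
wrist_force: [-0.3, 0.0, -4.0]
grip_width: 23.2
```

```bash
python3 -c "
from h import *
goal((491.6,-366,20.5),1.4753)"
```

```text
t 23.52 pos [ 492.64 -366.32   28.59] yawY 1.4765 tilt [ 0.002 -0.003] F [-0.26  0.   -3.96] M [0.038 0.001 0.036] w 23.2
shift [1.08 0.24 8.09] rot [-0.0028  0.0023  0.0012] len 8.2
```

jog_arm(
  plan=[
    [1, 1, 0.2, 2, -0.002, 0.001, 0.001],
    [1, 1, 0.2, 4, -0.002, 0.001, 0.001],
    [1, 1, 0.2, 5.5, -0.002, 0.001, 0.001],
    [1, 1, 0.2, 6.5, -0.002, 0.001, 0.001],
    [1, 1, 0.2, 7, -0.002, 0.001, 0.001],
    [1, 1, 0.2, 7, -0.002, 0.001, 0.001],
    [1, 1, 0.2, 7, -0.002, 0.001, 0.001],
  ],
)

```text
t: 24.1
position: [491.7, -366.0, 21.5]
ee_rot: [0.001, 0.048, 0.999, -0.0]
wrist_force: [-0.3, 0.0, -3.9]
grip_width: 23.3
```

```bash
python3 -c "
from h import *
goal((491.6,-366,20.3),1.4753)"
```

```text
t 24.1 pos [ 491.67 -366.04   21.55] yawY 1.4755 tilt [ 0.0012 -0.0008] F [-0.3   0.03 -3.93] M [0.024 0.023 0.025] w 23.3
shift [0.08 0.03 1.25] rot [-0.0007  0.0013  0.0002] len 1.2
```

jog_arm(
  plan=[
    [1, 0, 0, 0.5, -0.001, 0.001, 0],
    [1, 0, 0, 1.0, -0.001, 0.001, 0],
    [1, 0, 0, 1.3, -0.001, 0.001, 0],
    [1, 0, 0, 1.5, -0.001, 0.001, 0],
    [1, 0, 0, 1.5, -0.001, 0.001, 0],
  ],
)

```text
t: 24.52
position: [491.7, -366.0, 20.2]
ee_rot: [0.0, 0.048, 0.999, 0.0]
wrist_force: [-2.1, 1.4, -1.4]
grip_width: 23.4
```

jog_arm(
  plan=[
    [1, 0, 0, 0.3, 0, 0, 0],
    [1, 0, 0, 0.4, 0, 0, 0],
    [1, 0, 0, 0.4, 0, 0, 0],
  ],
)

```text
t: 24.77
position: [491.7, -366.0, 20.3]
ee_rot: [0.0, 0.048, 0.999, -0.0]
wrist_force: [-2.5, 2.9, 3.9]
grip_width: 23.6
```

jog_arm(
  plan=[
    [0.7, 0, 0, 0, 0, 0, 0],
    [0.6, 0, 0, 0, 0, 0, 0],
    [0.5, 0, 0, 0, 0, 0, 0],
    [0.3, 0, 0, 0, 0, 0, 0],
    [0.1, 0, 0, 0, 0, 0, 0],
    [0, 0, 0, 0, 0, 0, 0],
    [0, 0, 0, 0, 0, 0, 0],
    [0, 0, 0, 0, 0, 0, 0],
    [0, 0, 0, 0, 0, 0, 0],
    [0, 0, 0, 0, 0, 0, 0],
  ],
)

```text
t: 25.6
position: [491.7, -366.1, 20.3]
ee_rot: [0.0, 0.048, 0.999, 0.0]
wrist_force: [0.1, 0.1, 0.2]
grip_width: 85.2
```

The rule is released and the force is near zero. I'll go straight up and look.

jog_arm(
  plan=[
    [0, 0, 0, -10, 0, 0, 0],
    [0, 0, 0, -30, 0, 0, 0],
    [0, 0, 0, -60, 0, 0, 0],
    [0, 0, 0, -100, 0, 0, 0],
    [0, 0, 0, -140, 0, 0, 0],
    [0, 0, 0, -180, 0, 0, 0],
    [0, 0, 0, -215, 0, 0, 0],
    [0, 0, 0, -215, 0, 0, 0],
    [0, 0, 0, -215, 0, 0, 0],
  ],
)

```text
t: 26.35
position: [492.0, -366.4, 237.9]
ee_rot: [0.002, 0.048, 0.999, -0.002]
wrist_force: [-0.2, 0.5, 0.2]
grip_width: 85.3
```

Run:
```python
from h import *
im,m,T,o=shot('wrist','w12')
im2,m2,T2,o=shot('top','t12'); im3,_,_,_=shot('scene','s12'); cv2.imwrite('pics/t12c.png',cv2.resize(im2[130:320,160:460],None,fx=2.66,fy=2.66,interpolation=cv2.INTER_CUBIC))
cs,k=blobs(im,(50,100,30),(80,255,255),200)
L=[];Rr=[];ML=[];MR=[]
for v in range(40,280,4):
    g=k[v]>0; c=292; l=np.where(g[:c])[0]; r=np.where(g[c:])[0]+c
    if len(l) and len(r): L.append((l[-1]+.5,v));Rr.append((r[0]-.5,v));ML.append((l[0]-.5,v));MR.append((r[-1]+.5,v))
f=lambda P,z:np.polyfit(*cast(m,T,P,z)[:,:2].T,1).round(3)
fl,fr,ml,mr=f(L,9),f(Rr,9),f(ML,3),f(MR,3); print(fl,fr,ml,mr)
for x in(350,492,640): print(x,[round(float(np.polyval(q,x)),1) for q in(ml,fl,fr,mr)])
```

```text
[-9.50000e-02 -3.57981e+02] [-9.50000e-02 -2.81486e+02] [-9.50000e-02 -3.85168e+02] [-9.60000e-02 -2.55897e+02]
350 [-418.4, -391.2, -314.7, -289.5]
492 [-431.9, -404.7, -328.2, -303.1]
640 [-446.0, -418.8, -342.3, -317.3]
```

View pics/w12.png

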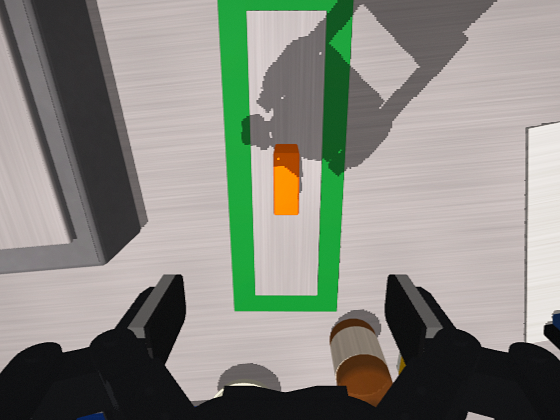

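View pics/t12c.png

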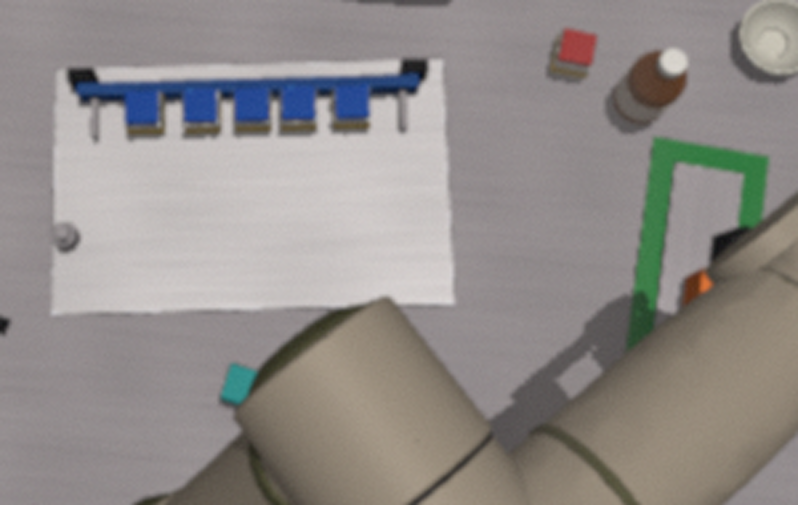

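View pics/s12.png

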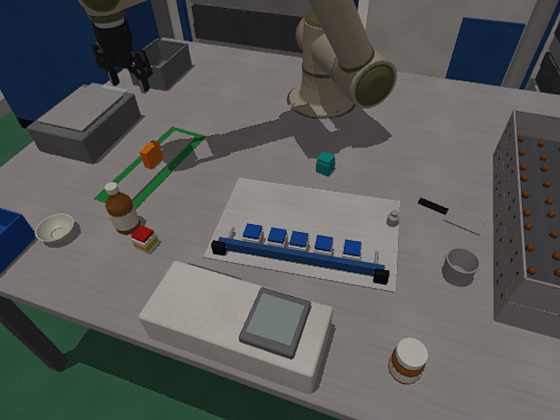

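The rule lies flat, centred and lengthwise on the mat, at (286,150) in the wrist view. The tubs are in a straight row against the rail, the bystanders haven't moved and the gripper is free.

```bash
python3 -c "
from h import *
print(workorder.close_job())"
```

```text
the job is handed in; nothing more can be done
None
```

The job is done and handed in at about 26.5 s. I picked up the straightedge by its orange grip and pushed the five tubs and the rail back until I felt the stop. I then pressed at about 14.8 N for just over 1 s, and the highest force I read was 14.8 N. Afterwards I backed off straight, laid the straightedge on its mat and let go.

**Last checks:**
- **Tubs:** after the press, all five front faces lined up within about 0.05 mm and were parallel to the rail. Tub 1's slope read 0.015 rad from a few pixels; the other four read under 0.007.
- **Straightedge:** it lies flat, lengthwise and centred on the mat, with 25–27 mm of mat showing on each side.
- **Bystanders:** the weight, turquoise tub, spare tub, bottle, cup and paddle look unmoved.

**Disagreement:** my first estimate of the rail's position was about 9 mm short, because I took the bottom of its front face for the top edge. I noticed during the push, and it didn't affect the result because I found the stop by feel.

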